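# Load-check a valve return spring

## Robot

A 6-joint arm with a two-finger parallel gripper is mounted at the origin on a cart in front of the work surface, level with it; the furniture and walls round the work are solid. World frame = base frame: x ahead of the robot, y to its left, z up, the work surface at z = 0. Lengths are in m, angles in degrees, forces in N, time in s.
With the tool pointing down it reaches from about 0.4 to 0.825 m from the base axis. Payload 7 kg.
Tool frame: the origin (TCP) lies on the centre line of the jaws, within the pads' length; the fingertips stand r.tip_reach ahead of it and the grasp point (between the pads) is the TCP (r.tip_reach is the distance from the TCP to the fingertips, in m); z points along the fingers, y is the line along which they close (so a half turn about z gives the same grasp; the last joint's range is limited). The gripper opens to 88 mm and grips with 3 to 60 N. Pads are 19 mm wide; open, the fingers measure 130 mm over their backs; the gripper's body (78 mm by 193 mm) begins 47 mm behind the grasp point.
Start: joints at [92.424, 20.546, 0.682, 0, -70.136, -16.507], TCP at [0.164, 0.655, 0.246] pointing down, gripper open.
Joint ranges: [-176.03, 176.03], [-82.01, 121.73], [-58.28, 71.71], [-173.87, 95.51], [-174.79, -0.11], [-173.66, 173.66]. Speed limits (degrees/s): [136.94, 136.94, 172.46, 180, 180, 180].

## Interface

Orientations are given as [roll, pitch, yaw] about the fixed x, y, z axes, in that order (R = Rz(yaw) Ry(pitch) Rx(roll)).
In Python, from plant import sensors, cams, r gives the robot as it stands.
- The arm moves only by the tool drive_tool, never from a script. Its argument "rows" is a list of rows, each an object of numbers: "fingers": the gripper's target within -1 to 1 (fully open at 1, half-way at 0, shut at -1); "x", "y", "z": the shift along the tool's x, y, z in m; "spin": the turn about the tool's z in rad. A call has 1 to 10 rows; each row is the pose to reach, as a shift and turn from the pose commanded when the call began, along the tool's axes at that moment; what a row does not reach only later rows make up. A row lasts 1/8 s, in which the tool goes at most 62.5 mm and 10.7 degrees, less where a joint would pass 70% of its speed; a pose out of reach is approached as far as the arm can. A call with a gripper value outside its range is refused whole. The fingers move at their own pace and stop on an object; "newtons" is the grip in N (left out, the last holds). Time passes only in rows, so rows that repeat a pose let the fingers close. It gives the time, the measured TCP pose, the force, the opening and the grip force at its end, in the units of the state.
- sensors.get_state(): the state, without advancing time (a new reading comes with each control period).
- cams.capture(name): name is "scene" or "top" or "wrist"; returns a dict with "pixels" (480x640x3 uint8, red, green, blue), "intrinsics" (3x3 intrinsics, pixels), "k1" (the pictures are not rectified: a ray, as slopes to the right and down, at radius r is drawn at 1 + k1 r^2 times it, then the intrinsics apply), "eye" and "orientation" of the camera in the world; the wrist camera has in their place "T_tool_cam" (4x4, takes a point from camera to tool coordinates, whose origin is the TCP and whose axes are the flange's). Camera axes: x right, y up, looking along -z (the intrinsics and any distortion apply to the point x, -y, -z); pixel columns grow to the right and rows downward; lengths in m; the calibration is good to about 2 mm. A picture is of the moment at which its call begins: read the wrist's pose just before it. There is no depth.
- r.close_job(): hands the job in; it is judged then, once.
The state is a dict: "time_s": time; "joints": joint angles; "qd": joint speeds; "joint_torque": joint torques, N m; "tcp_pos": TCP position; "eef_rot": TCP orientation; "contact_force": force on the tool from outside, world axes, zero at the start; "moment": the same for the moment, N m; "gripper_width": finger opening in m; "gripper_force": force on a finger pad.
Only numpy, scipy, OpenCV 4.12 (cv2) and the standard library are available. Lean on these libraries where they do the work, as an engineer would, in place of code of your own. Each camera call takes 0.05 s, during which the arm holds its last target. There are 200 camera calls.

## Task

Check the valve return spring that stands in the spring tester: press its cap straight down with a load of 15 N, hold that load steady for a full second, never going above 20 N, then let go, which leaves the drag pointer at the loaded height. If the pointer stands above the reference mark the spring is good: lift it out and set it down upright inside the cork ring; if the pointer stands below the mark it is weak: set it down upright in the square dish. Do not touch the pointer yourself, and leave the other things alone.

Things in the scene. Friction and masses are not known exactly. Their poses are not given: they have to be found in the camera images.
- tester: spring tester, fixed: grey base plate 135x112x14 mm with an upright aluminium scale column (104 mm wide, 16 thick, top at 106 mm) along its far edge. Origin on the worktop under the axis of the nest; x points to the column (near face at x = 53 mm), z up; the plate's top is at z = 14 mm. The nest is a round steel collar on the plate, 33 mm inside, 6 tall. The plate carries the load on the spring.
- spring: spring cartridge, loose, about 0.1 kg, upright in the nest at the start: steel barrel 30 mm across and 40 tall, above it about 22 mm of bare coil, on top the round cap. Origin at the centre of the barrel's underside, z up along its axis. It lifts straight out of the nest, held by its cap or its barrel.
- cap: the spring's grey knurled cap: disc 46 mm across, 12 tall, with a boss 20 mm across and 3 tall on top to press on. Origin at the centre of the disc's underside (pressing face 15 mm above it), 62 mm above the spring's origin. Pressed, it sinks straight down, 18 mm at most, and comes back: first 0 to 9 mm of light free play (under 3 N, differs each time), then 2 to 3 N per mm.
- pointer_tip (a point): tip of the dark drag pointer on the column's face: a thin level bar 3 mm tall, this point at half its height, 33 mm right of the column's middle. It starts about 73 mm above the worktop and can go 18 mm down. A tongue of it reaches under the cap's rim from behind, so the sinking cap takes it down; it stays there (friction 0.6 N) when the cap rises, keeping the loaded height.
- mark_edge (a point): inner end of the reference mark: a small steel clip with a level blade 3 mm tall at the right of the scale column, just beyond the pointer's tip, fixed at another height each time. This point is at half the blade's height: compare its z with that of pointer_tip.
- pointer: the drag pointer as a whole (carriage, tongue and bar). Origin on the axis of the nest, at the bar's half height.
- ring: round cork flask ring, fixed, 88 mm outside, hole about 42 mm across and open to the worktop, 30 mm tall: place for good springs. Origin on the worktop at its centre.
- dish: square shallow aluminium dish, fixed, 104x104x22 mm, walls and floor 4 mm: place for weak springs. Origin on the worktop under its centre. Ring and dish may change sides.
- vial_a: bystander, loose: small clear vial with a white screw cap, 24 mm wide, 43 tall
- vial_b: bystander, loose: small vial with a black cap, 18 mm wide, 34 tall
- septum: bystander, loose: white stopper, 30 mm wide, 30 tall
- stopper: bystander, loose: clear frosted stopper, 29 mm wide, 43 tall, behind the tester
- vial_c: bystander, loose: tall clear vial with a white cap, 26 mm wide, 58 tall
Things that resemble listed ones, but are neither listed nor needed, are in the scene too. Leave any purple or yellow look-alike of the spring alone.

How it is judged (in metres and radians):
On the way, in this order (a step that is already met when the one before it is completed fails the run):
1. the spring, standing in the nest, is held under a load of 15 N (13 to 18.5 N on the tester's plate, the spring's own 1 N included) for 0.7 s (contact force between tester and spring between 13 and 18.5 N and horizontal distance between spring and tester below 0.006 m), for 0.7 s.
2. the spring is brought down into the cork ring or the dish while still held (((horizontal distance between spring and ring below 0.015 m and height (world z) of spring below 0.008 m) or (horizontal distance between spring and dish below 0.048 m and height (world z) of spring below 0.012 m)) and contact force between the fingers and spring above 1 N), for 0.1 s.
At the end, for the whole second after the job is handed in: The spring stands upright (within 0.12 rad), released and at rest: down in the cork ring (within 15 mm of its centre) if the pointer was left above the mark, or on the floor of the dish (within 48 mm of its centre) if below; within 2 mm of the mark either is right (((z of pointer_tip in the frame of mark_edge above -0.002 m and (horizontal distance between spring and ring below 0.015 m and height (world z) of spring below 0.008 m)) or (z of pointer_tip in the frame of mark_edge below 0.002 m and (horizontal distance between spring and dish below 0.048 m and height (world z) of spring below 0.012 m))) and angle between spring's own z axis and vertical below 0.12 rad and linear speed of spring below 0.02 m/s and contact force between the fingers and spring below 0.1 N); the robot touches nothing.
It fails at once if the load on the tester's plate goes above 22 N (contact force between tester and spring above 22 N).
It fails at once if the robot touches the pointer (more than 1 N) (contact force between any of the arm, the fingers and pointer above 1 N).
It fails at once if one of the bystanders is moved by more than 20 mm (distance of any of vial_a, vial_b, septum, stopper, vial_c from where it was at the start of the episode above 0.02 m).
It also fails if it takes over 51 s, if anything falls off the work surface, if the arm or the gripper's body presses on something with over 40 N, if the wrist force passes 120 N, or if a joint passes its speed limit or range.

## Working session

There is one attempt and no reset: what is moved stays moved. The work goes in short steps, Python scripts to look and compute and a tool call to move; the robot and the scene stay as the last step left them, time stands still between calls to the robot, and variables do not carry over. Pictures are saved under pics/ and viewed, at most 10 in all, crops included, and the job is handed in when it is done.

Besides the shell and the picture viewer there is one more tool, called after "Request:" as a command line: name --argument value ..., lists and objects as JSON in quotes. drive_tool: Moves the arm, as the interface text tells. Its arguments: {"type":"object","properties":{"rows":{"type":"array"},"newtons":{"type":"number"}},"required":["rows"]}

```bash
ls; mkdir -p pics; python3 - <<'E'
from plant import sensors,cams,r
import cv2,numpy as np
s=sensors.get_state();print({k:np.round(s[k],4) for k in s});print(r.tip_reach)
for n in("scene","top"):
    c=cams.capture(n);np.savez(f"{n}0.npz",**c)
    cv2.imwrite(f"pics/{n}0.png",c["pixels"][:,:,::-1]);print({k:np.round(c[k],4).tolist() for k in c if k!="pixels"})
c=cams.capture("wrist");np.savez("wrist0.npz",**c,tp=s["tcp_pos"],tr=s["eef_rot"]);print(c["T_tool_cam"])
E
```

```text
pics
{'time_s': np.float64(0.0), 'joints': array([ 9.24228e+01,  2.05920e+01,  6.36100e-01, -2.09000e-02,
       -7.01364e+01, -1.65062e+01]), 'qd': array([-0.0512, -0.0065, -0.0083, -0.0469, -0.0332,  0.0297]), 'joint_torque': array([-2.30000e-03, -5.82713e+01,  2.93064e+01,  6.99730e+00,
        7.10000e-03, -2.00000e-04]), 'tcp_pos': array([0.1642, 0.6543, 0.2446]), 'eef_rot': array([ 1.799059e+02, -7.400000e-03, -1.409050e+01]), 'contact_force': array([ 0.5164, -0.4934, -0.2435]), 'moment': array([ 0.0056, -0.0169, -0.0073]), 'gripper_force': np.float64(0.0), 'gripper_width': np.float64(0.0877)}
0.019
{'intrinsics': [[568.6839, 0.0, 328.3383], [0.0, 568.6839, 241.2249], [0.0, 0.0, 1.0]], 'k1': -0.0948, 'eye': [-0.1699, -0.6216, 0.5077], 'orientation': [66.9704, -0.6684, -50.9419]}
{'intrinsics': [[498.7412, 0.0, 317.3512], [0.0, 498.7412, 251.1997], [0.0, 0.0, 1.0]], 'k1': -0.1335, 'eye': [0.4434, 0.0024, 1.2678], 'orientation': [6.2836, 0.3726, -90.2159]}
[[-8.36110697e-04  9.67612052e-01  2.52440524e-01  6.77720850e-02]
 [ 9.99999352e-01  6.13955271e-04  9.58798658e-04  2.54662359e-04]
 [ 7.72757946e-04  2.52441162e-01 -9.67611938e-01 -1.39632291e-01]
 [ 0.00000000e+00  0.00000000e+00  0.00000000e+00  1.00000000e+00]]
```

View pics/scene0.png

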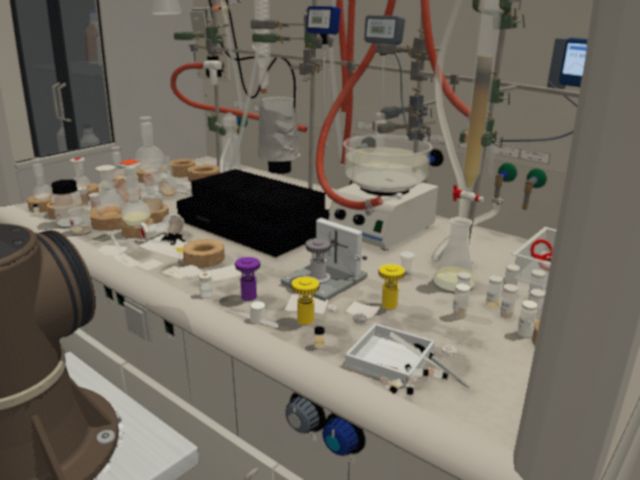

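View pics/top0.png

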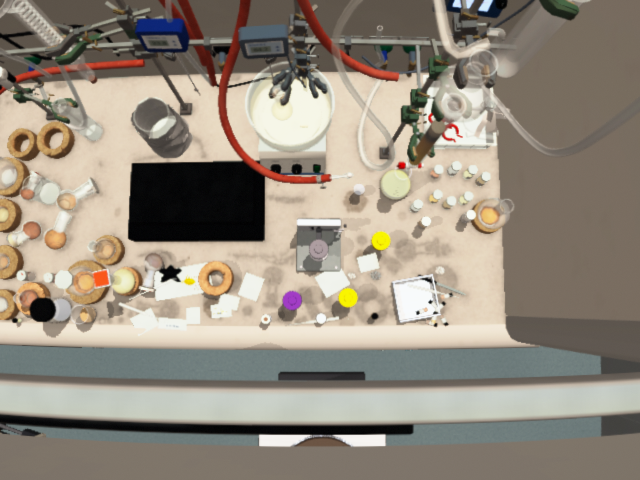

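The top view shows four cartridge-like things. The grey one at (318,249) stands in the tester in front of the column. The purple one at (292,300) and the yellow ones at (381,240) and (347,298) are look-alikes. The grey one fits the description. The cork ring is at (215,279) and the square dish at (416,298). I'll confirm these in an enlarged crop.

```bash
cat > h.py <<'E'
import numpy as np,cv2
from scipy.spatial.transform import Rotation as R
def load(f):
    c=dict(np.load(f)); 
    if "T_tool_cam" in c:
        T=np.eye(4);T[:3,:3]=R.from_euler("xyz",c["tr"],degrees=True).as_matrix();T[:3,3]=c["tp"]
        T=T@c["T_tool_cam"];c["M"]=T[:3,:3];c["eye"]=T[:3,3]
    else: c["M"]=R.from_euler("xyz",c["orientation"],degrees=True).as_matrix()
    return c
def ray(c,p):
    d=np.array([float(c["k1"]),0,0,0,0])
    u=cv2.undistortPoints(np.array([[p]],float),c["intrinsics"],d)[0,0]
    v=c["M"]@np.array([u[0],-u[1],-1]);return c["eye"],v/np.linalg.norm(v)
def plane(c,p,z):
    e,v=ray(c,p);return e+v*(z-e[2])/v[2]
def tri(*cp):
    A=0;b=0
    for c,p in cp:
        e,v=ray(c,p);P=np.eye(3)-np.outer(v,v);A=A+P;b=b+P@e
    x=np.linalg.solve(A,b);return x,[1e3*np.linalg.norm((np.eye(3)-np.outer(v,v))@(x-e)) for e,v in (ray(*q) for q in cp)]
def proj(c,X):
    q=c["M"].T@(np.array(X)-c["eye"]);q=np.array([q[0],-q[1],-q[2]])
    return cv2.projectPoints(q[None],np.zeros(3),np.zeros(3),c["intrinsics"],np.array([float(c["k1"]),0,0,0,0]))[0][0,0]
E
python3 - <<'E'
from h import *
s=load("scene0.npz");t=load("top0.npz")
for n,a,b in(("cap",(318,243),(318,249)),("ring",(204,249),(215,279)),("dish",(391,350),(416,298))):
    print(n,tri((s,a),(t,b)))
print("capT",plane(t,(318,249),.09),"ring",plane(t,(215,279),.03),"dish",plane(t,(416,298),.022))
def crop(c,x,y,w,h,k): return cv2.resize(c["pixels"][y:y+h,x:x+w,::-1],None,fx=k,fy=k,interpolation=cv2.INTER_CUBIC)
a=crop(s,270,210,100,75,4);b=crop(t,280,205,80,75,5)[:300,:400];b=crop(t,280,200,100,75,4)
d=crop(t,170,250,100,75,4);e=crop(t,370,265,100,75,4)
cv2.imwrite("pics/c1.png",np.vstack([np.hstack([a,b]),np.hstack([d,e])]))
E
```

```text
cap (array([0.57952553, 0.00695284, 0.08799727]), [np.float64(1.4196347045654742), np.float64(1.4196347045652853)])
ring (array([0.51321122, 0.26572111, 0.02375061]), [np.float64(2.5816093145900365), np.float64(2.581609314590032)])
dish (array([ 0.46245209, -0.2381664 ,  0.01621957]), [np.float64(1.0191282115071534), np.float64(1.019128211507299)])
capT [0.5783425  0.00800013 0.09      ] ring [0.5109174  0.26609692 0.03      ] dish [ 0.46175461 -0.23622787  0.022     ]
```

View pics/c1.png

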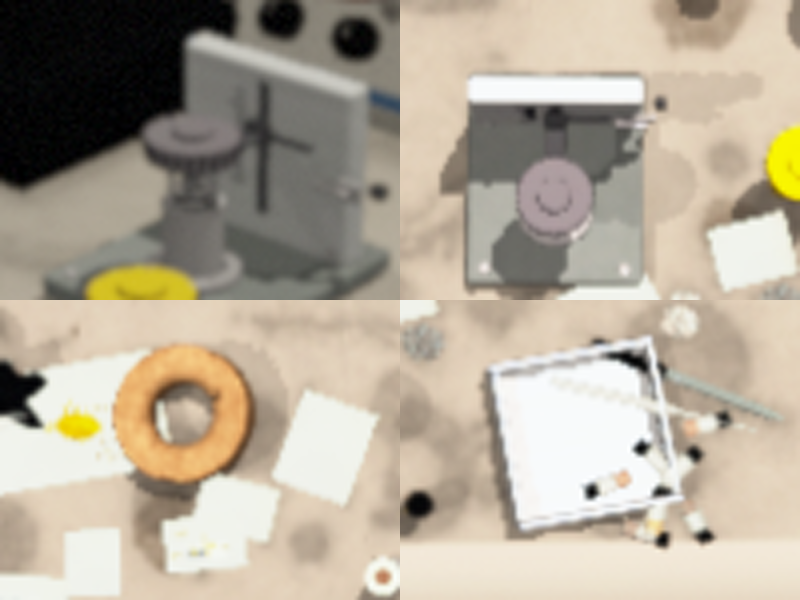

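The crop confirms the grey spring in the nest of the tester, in front of the column. The pointer bar and the clip are visible at its right. The ring hole is empty, and the dish has a few small scraps in its near right corner. Next I move above the spring at yaw 180, so the wrist camera sits on the near side.

Request:
drive_tool --rows '[{"fingers":1,"x":0.035,"y":0.033,"z":0,"spin":0.16},{"fingers":1,"x":0.07,"y":0.066,"z":0,"spin":0.32},{"fingers":1,"x":0.105,"y":0.099,"z":0,"spin":0.48},{"fingers":1,"x":0.14,"y":0.132,"z":0,"spin":0.64},{"fingers":1,"x":0.175,"y":0.165,"z":0,"spin":0.8},{"fingers":1,"x":0.21,"y":0.198,"z":0,"spin":0.96},{"fingers":1,"x":0.245,"y":0.231,"z":0,"spin":1.12},{"fingers":1,"x":0.28,"y":0.264,"z":0,"spin":1.28},{"fingers":1,"x":0.315,"y":0.297,"z":0,"spin":1.44},{"fingers":1,"x":0.35,"y":0.33,"z":0,"spin":1.6}]'

```text
time_s: 1.4
tcp_pos: [0.424, 0.248, 0.2456]
eef_rot: [-180.0, 0.0, -106.0]
contact_force: [1.6, -0.1, 0.3]
gripper_width: 0.0879
gripper_force: 0.0
```

Request:
drive_tool --rows '[{"fingers":1,"x":0.024,"y":-0.027,"z":0,"spin":0.162},{"fingers":1,"x":0.048,"y":-0.054,"z":0,"spin":0.324},{"fingers":1,"x":0.072,"y":-0.081,"z":0,"spin":0.486},{"fingers":1,"x":0.096,"y":-0.108,"z":0,"spin":0.648},{"fingers":1,"x":0.12,"y":-0.135,"z":0,"spin":0.81},{"fingers":1,"x":0.144,"y":-0.162,"z":0,"spin":0.972},{"fingers":1,"x":0.168,"y":-0.189,"z":0,"spin":1.134},{"fingers":1,"x":0.19,"y":-0.215,"z":0,"spin":1.295},{"fingers":1,"x":0.19,"y":-0.215,"z":0,"spin":1.295}]'

```text
time_s: 2.52
tcp_pos: [0.5793, 0.0065, 0.2448]
eef_rot: [-180.0, -0.1, 179.8]
contact_force: [-0.5, -0.9, -0.1]
gripper_width: 0.0876
gripper_force: 0.0
```

```bash
cat >> h.py <<'E'
def shoot(f,n="wrist"):
    from plant import sensors,cams
    s=sensors.get_state();c=cams.capture(n)
    np.savez(f+".npz",**c,tp=s["tcp_pos"],tr=s["eef_rot"]);cv2.imwrite(f"pics/{f}.png",c["pixels"][:,:,::-1])
    print(s["time_s"],np.round(s["tcp_pos"],4),np.round(s["eef_rot"],2),np.round(s["contact_force"],2));return load(f+".npz")
E
python3 - <<'E'
from h import *
c=shoot("w1");print(proj(c,[.579,.007,.091]))
E
```

```text
2.525 [0.5793 0.0065 0.2448] [-1.7997e+02 -7.0000e-02  1.7980e+02] [-0.48 -0.91 -0.11]
[330.07353256 229.54485674]
```

View pics/w1.png

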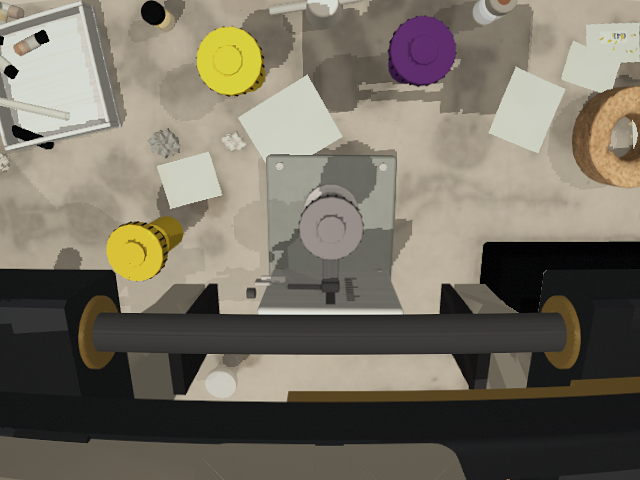

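The boss centre is at (331,229), within 1 px of the projection of my estimate (.579,.007). I close the fingers and come down to about 10 mm above the boss.

Request:
drive_tool --rows '[{"fingers":-1,"x":0,"y":0,"z":0.03,"spin":0},{"fingers":-1,"x":0,"y":0,"z":0.06,"spin":0},{"fingers":-1,"x":0,"y":0,"z":0.09,"spin":0},{"fingers":-1,"x":0,"y":0,"z":0.115,"spin":0},{"fingers":-1,"x":0,"y":0,"z":0.125,"spin":0},{"fingers":-1,"x":0,"y":0,"z":0.125,"spin":0},{"fingers":-1,"x":0,"y":0,"z":0.125,"spin":0}]' --newtons 20

```text
time_s: 3.45
tcp_pos: [0.5794, 0.0085, 0.1217]
eef_rot: [180.0, 0.1, -179.9]
contact_force: [-0.2, 0.9, 0.5]
gripper_width: 0.0229
gripper_force: 0.0
```

```bash
python3 - <<'E'
from plant import sensors
s=sensors.get_state();print(s["time_s"],s["tcp_pos"],s["contact_force"],s["gripper_width"])
E
```

```text
3.45 [0.57939088 0.00854169 0.12168454] [-0.20370846  0.87113336  0.52832988] 0.02291665588833642
```

Request:
drive_tool --rows '[{"fingers":-1,"x":0,"y":0.001,"z":0.002,"spin":0},{"fingers":-1,"x":0,"y":0.001,"z":0.004,"spin":0},{"fingers":-1,"x":0,"y":0.001,"z":0.006,"spin":0},{"fingers":-1,"x":0,"y":0.001,"z":0.006,"spin":0}]'

```text
time_s: 3.95
tcp_pos: [0.5786, 0.0091, 0.1144]
eef_rot: [-180.0, -0.0, -180.0]
contact_force: [-0.7, 0.7, -0.3]
gripper_width: 0.0003
gripper_force: 0.0
```

Request:
drive_tool --rows '[{"fingers":-1,"x":0,"y":0,"z":0.002,"spin":0},{"fingers":-1,"x":0,"y":0,"z":0.004,"spin":0},{"fingers":-1,"x":0,"y":0,"z":0.005,"spin":0},{"fingers":-1,"x":0,"y":0,"z":0.005,"spin":0}]'

```text
time_s: 4.45
tcp_pos: [0.5788, 0.0092, 0.1096]
eef_rot: [-180.0, 0.0, -180.0]
contact_force: [-0.0, 0.6, 1.8]
gripper_width: 0.0004
gripper_force: 0.7
```

Request:
drive_tool --rows '[{"fingers":-1,"x":0,"y":0,"z":0.002,"spin":0},{"fingers":-1,"x":0,"y":0,"z":0.003,"spin":0},{"fingers":-1,"x":0,"y":0,"z":0.003,"spin":0}]'

```text
time_s: 4.82
tcp_pos: [0.579, 0.0092, 0.1069]
eef_rot: [-180.0, 0.0, -179.9]
contact_force: [-1.4, 1.1, 4.5]
gripper_width: 0.0008
gripper_force: 2.5
```

Request:
drive_tool --rows '[{"fingers":-1,"x":0,"y":0,"z":0.001,"spin":0},{"fingers":-1,"x":0,"y":0,"z":0.002,"spin":0},{"fingers":-1,"x":0,"y":0,"z":0.002,"spin":0}]'

```text
time_s: 5.2
tcp_pos: [0.5793, 0.0092, 0.1055]
eef_rot: [-180.0, 0.1, -179.9]
contact_force: [-2.0, -0.1, 8.7]
gripper_width: 0.0006
gripper_force: 4.3
```

```bash
python3 - <<'E'
from plant import sensors
s=sensors.get_state();print(s["time_s"],s["tcp_pos"],s["contact_force"],s["gripper_width"])
E
```

```text
5.2 [0.57930351 0.00920252 0.10547903] [-1.951931   -0.08408245  8.70783616] 0.0005868161828267057
```

Request:
drive_tool --rows '[{"fingers":-1,"x":0,"y":0,"z":0.001,"spin":0},{"fingers":-1,"x":0,"y":0,"z":0.0018,"spin":0},{"fingers":-1,"x":0,"y":0,"z":0.0018,"spin":0}]'

```text
time_s: 5.58
tcp_pos: [0.5796, 0.0092, 0.1041]
eef_rot: [-180.0, 0.1, -179.9]
contact_force: [-1.4, 0.5, 11.2]
gripper_width: 0.0004
gripper_force: 5.9
```

Request:
drive_tool --rows '[{"fingers":-1,"x":0,"y":0,"z":0.001,"spin":0},{"fingers":-1,"x":0,"y":0,"z":0.0016,"spin":0},{"fingers":-1,"x":0,"y":0,"z":0.0016,"spin":0},{"fingers":-1,"x":0,"y":0,"z":0.0016,"spin":0}]'

```text
time_s: 6.08
tcp_pos: [0.5798, 0.0093, 0.103]
eef_rot: [180.0, 0.2, -179.9]
contact_force: [-3.3, -0.8, 14.5]
gripper_width: 0.0008
gripper_force: 7.3
```

Request:
drive_tool --rows '[{"fingers":-1,"x":0,"y":0,"z":0,"spin":0},{"fingers":-1,"x":0,"y":0,"z":0,"spin":0}]'

```text
time_s: 6.32
tcp_pos: [0.5798, 0.0093, 0.103]
eef_rot: [-180.0, 0.1, -179.9]
contact_force: [-3.3, 0.1, 13.5]
gripper_width: 0.0003
gripper_force: 7.3
```

Request:
drive_tool --rows '[{"fingers":-1,"x":0,"y":0,"z":0,"spin":0},{"fingers":-1,"x":0,"y":0,"z":0,"spin":0},{"fingers":-1,"x":0,"y":0,"z":0,"spin":0},{"fingers":-1,"x":0,"y":0,"z":0,"spin":0},{"fingers":-1,"x":0,"y":0,"z":0,"spin":0},{"fingers":-1,"x":0,"y":0,"z":0,"spin":0},{"fingers":-1,"x":0,"y":0,"z":0,"spin":0},{"fingers":-1,"x":0,"y":0,"z":0,"spin":0},{"fingers":-1,"x":0,"y":0,"z":0,"spin":0}]'

```text
time_s: 7.45
tcp_pos: [0.5798, 0.0092, 0.103]
eef_rot: [-180.0, 0.2, -179.9]
contact_force: [-3.6, 0.7, 14.4]
gripper_width: 0.0003
gripper_force: 7.3
```

Request:
drive_tool --rows '[{"fingers":-1,"x":0,"y":0,"z":-0.005,"spin":0},{"fingers":-1,"x":0,"y":-0.002,"z":-0.015,"spin":0},{"fingers":-1,"x":0,"y":-0.002,"z":-0.04,"spin":0},{"fingers":0.9,"x":0,"y":-0.002,"z":-0.08,"spin":0},{"fingers":0.9,"x":0,"y":-0.002,"z":-0.1,"spin":0},{"fingers":0.9,"x":0,"y":-0.002,"z":-0.1,"spin":0},{"fingers":0.9,"x":0,"y":-0.002,"z":-0.1,"spin":0}]'

```text
time_s: 8.32
tcp_pos: [0.5782, 0.0071, 0.2004]
eef_rot: [180.0, -0.1, -180.0]
contact_force: [-0.5, 0.3, 0.2]
gripper_width: 0.0348
gripper_force: 0.0
```

```bash
python3 - <<'E'
from h import *
c=shoot("w2"); s=shoot("s2","scene")
for n,X in (("cap",[.579,.007,.091]),("ptr",[.63,-.026,.067])):print(n,proj(c,X),proj(s,X))
f=lambda c,x,y,w,h,k:cv2.resize(c["pixels"][y:y+h,x:x+w,::-1],None,fx=k,fy=k,interpolation=cv2.INTER_CUBIC)
x,y=proj(c,[.63,-.026,.067]).astype(int);print(x-60,y-45)
u,v=proj(s,[.63,-.026,.067]).astype(int);print(u-40,v-30)
cv2.imwrite("pics/c2.png",np.hstack([f(c,max(x-60,0),y-65,80,100,5),f(s,u-25,v-31,50,62,8)[:, :400]][0:1]+[cv2.resize(f(s,u-25,v-31,50,62,8),(400,500))]))
E
```

```text
8.325 [0.5782 0.0071 0.2004] [ 1.7999e+02 -6.0000e-02 -1.7997e+02] [-0.5   0.32  0.22]
8.375 [0.5781 0.0071 0.2001] [-1.7999e+02 -1.0000e-01 -1.7997e+02] [-0.25 -0.63 -0.09]
cap [329.08285299 247.76492569] [317.04943256 241.65712583]
ptr [281.00784043 310.23999351] [347.32369835 249.65571306]
221 265
307 219
```

View pics/c2.png

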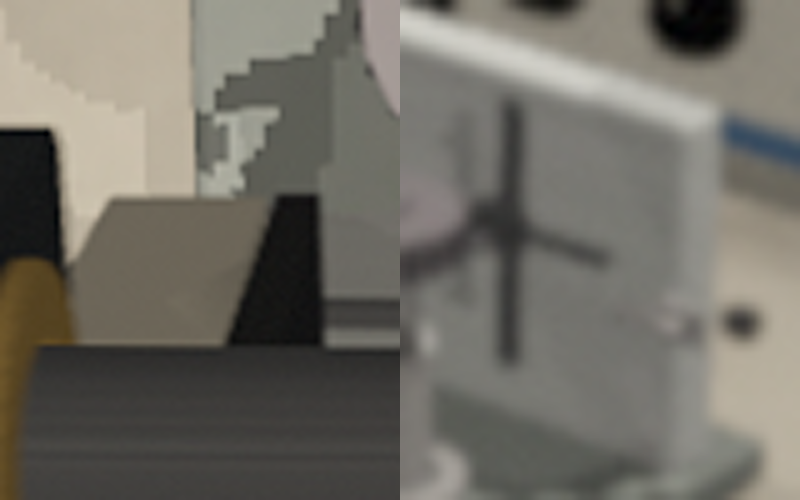

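```bash
python3 - <<'E'
from h import *
s=load("s2.npz")
def vp(p,x):
    e,v=ray(s,p);return e+v*(x-e[0])/v[0]
for p in((347.9,250.5),(348,247.5),(348.9,256.2)):print(vp(p,.630).round(4))
w=load("w1.npz");f=w["pixels"][262:322,235:355,::-1]
cv2.imwrite("pics/c3.png",cv2.resize(f,None,fx=6,fy=6,interpolation=cv2.INTER_CUBIC))
for n,p in(("ring",(215.75,278.25)),):print(n,plane(load("top0.npz"),p,.03))
E
```

```text
[ 0.63   -0.0274  0.0656]
[ 0.63   -0.0275  0.0719]
[ 0.63   -0.0302  0.0545]
ring [0.51279222 0.26422708 0.03      ]
```

View pics/c3.png

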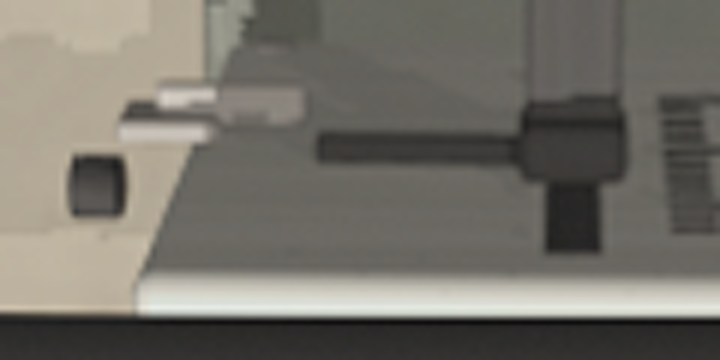

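The pointer is at z≈0.0656 m (scene pixel (347.9,250.5)) and the mark at z≈0.0545 m (pixel (348.9,256.2)). The pointer stands about 11 mm above the mark, so the spring is good and goes in the ring. I grasp the cap along y.

Request:
drive_tool --rows '[{"fingers":0.9,"x":0,"y":0,"z":0,"spin":0},{"fingers":0.9,"x":0,"y":0,"z":0,"spin":0},{"fingers":0.9,"x":0,"y":0,"z":0.02,"spin":0},{"fingers":0.9,"x":-0.001,"y":0,"z":0.05,"spin":0},{"fingers":0.9,"x":-0.001,"y":0,"z":0.075,"spin":0},{"fingers":0.9,"x":-0.001,"y":0,"z":0.095,"spin":0},{"fingers":0.9,"x":-0.001,"y":0,"z":0.108,"spin":0},{"fingers":0.9,"x":-0.001,"y":0,"z":0.114,"spin":0},{"fingers":0.9,"x":-0.001,"y":0,"z":0.114,"spin":0}]'

```text
time_s: 9.55
tcp_pos: [0.5799, 0.0072, 0.0872]
eef_rot: [-180.0, -0.0, -179.9]
contact_force: [0.0, 0.0, 1.0]
gripper_width: 0.0834
gripper_force: 0.0
```

Request:
drive_tool --rows '[{"fingers":-0.2,"x":0,"y":0,"z":0,"spin":0},{"fingers":-0.2,"x":0,"y":0,"z":0,"spin":0},{"fingers":-0.2,"x":0,"y":0,"z":0,"spin":0},{"fingers":-0.2,"x":0,"y":0,"z":0,"spin":0},{"fingers":-0.2,"x":0,"y":0,"z":0,"spin":0},{"fingers":-0.2,"x":0,"y":0,"z":0,"spin":0}]' --newtons 20

```text
time_s: 10.3
tcp_pos: [0.5799, 0.0072, 0.0873]
eef_rot: [180.0, 0.0, -180.0]
contact_force: [0.0, 0.0, 1.3]
gripper_width: 0.0453
gripper_force: 20.0
```

Request:
drive_tool --rows '[{"fingers":-0.2,"x":0,"y":0,"z":-0.01,"spin":0},{"fingers":-0.2,"x":0,"y":0,"z":-0.03,"spin":0},{"fingers":-0.2,"x":0,"y":0,"z":-0.06,"spin":0},{"fingers":-0.2,"x":0,"y":0,"z":-0.09,"spin":0},{"fingers":-0.2,"x":0,"y":0,"z":-0.12,"spin":0},{"fingers":-0.2,"x":0,"y":0,"z":-0.13,"spin":0}]'

```text
time_s: 11.05
tcp_pos: [0.5805, 0.0073, 0.2195]
eef_rot: [180.0, 0.2, -179.9]
contact_force: [-0.5, 0.7, -1.7]
gripper_width: 0.0454
gripper_force: 20.0
```

Request:
drive_tool --rows '[{"fingers":-0.2,"x":0.008,"y":0.03,"z":0,"spin":0},{"fingers":-0.2,"x":0.017,"y":0.065,"z":0,"spin":0},{"fingers":-0.2,"x":0.026,"y":0.1,"z":0,"spin":0},{"fingers":-0.2,"x":0.035,"y":0.135,"z":0,"spin":0},{"fingers":-0.2,"x":0.044,"y":0.17,"z":0,"spin":0},{"fingers":-0.2,"x":0.053,"y":0.205,"z":0,"spin":0},{"fingers":-0.2,"x":0.062,"y":0.24,"z":0,"spin":0},{"fingers":-0.2,"x":0.067,"y":0.258,"z":0,"spin":0},{"fingers":-0.2,"x":0.067,"y":0.258,"z":0,"spin":0},{"fingers":-0.2,"x":0.067,"y":0.258,"z":0,"spin":0}]'

```text
time_s: 12.3
tcp_pos: [0.5125, 0.2644, 0.2168]
eef_rot: [-180.0, -0.0, -180.0]
contact_force: [0.2, -0.2, -1.7]
gripper_width: 0.0452
gripper_force: 20.0
```

```bash
python3 - <<'E'
from h import *
c=shoot("w3");print(proj(c,[.513,.265,.03]))
t=shoot("t3","top");s=shoot("s3","scene")
E
```

```text
12.3 [0.5125 0.2644 0.2168] [-1.7996e+02 -4.0000e-02 -1.7997e+02] [ 0.17 -0.17 -1.71]
[330.05122868 221.05202219]
12.35 [0.5126 0.2643 0.217 ] [-1.7998e+02 -3.0000e-02 -1.8000e+02] [-0.53  0.6  -1.61]
12.4 [0.5127 0.2642 0.2171] [-1.7999e+02 -1.0000e-02  1.7999e+02] [ 0.59  0.14 -1.15]
```

View pics/w3.png

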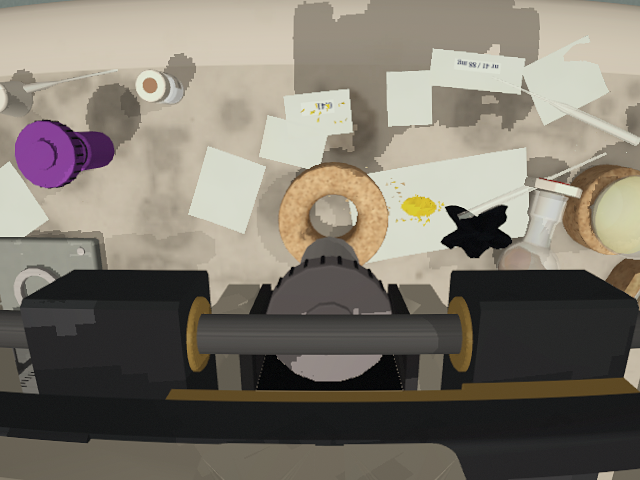

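```bash
python3 - <<'E'
from h import *
c=load("w3.npz")
for p in((333.5,163),(279,217),(388,217)):print(plane(c,p,.03).round(4))
L,Rr,T=plane(c,(279,217),.03),plane(c,(388,217),.03),plane(c,(333.5,163),.03)
print("ring",T[0]+.044,(L[1]+Rr[1])/2)
print("hole top edge",plane(c,(333,193),.03)[0]+.021, "L/R",plane(c,(308,217),.03)[1],plane(c,(358,217),.03)[1])
for z in(.138,.144): print("barrel",plane(c,(329,237),z).round(4), plane(c,(303,260),z)[1],plane(c,(355,260),z)[1])
E
```

```text
[0.4685 0.2676 0.03  ]
[0.5098 0.2255 0.03  ]
[0.5098 0.3099 0.03  ]
ring 0.5124776283432025 0.2676817788975997
hole top edge 0.5121572359124331 L/R 0.24795133476027645 0.2866115356171153
barrel [0.4991 0.2642 0.138 ] 0.2503686499205768 0.27797549004175887
barrel [0.4976 0.2642 0.144 ] 0.25074744900032453 0.2775961286058029
```

The ring centre is at (.5124,.2675) and the held barrel at (.513,.264). I shift y by +3 mm and lower.

Request:
drive_tool --rows '[{"fingers":-0.2,"x":0,"y":0.003,"z":0.02,"spin":0},{"fingers":-0.2,"x":0,"y":0.003,"z":0.05,"spin":0},{"fingers":-0.2,"x":0,"y":0.003,"z":0.08,"spin":0},{"fingers":-0.2,"x":0,"y":0.003,"z":0.1,"spin":0},{"fingers":-0.2,"x":0,"y":0.003,"z":0.11,"spin":0},{"fingers":-0.2,"x":0,"y":0.003,"z":0.118,"spin":0},{"fingers":-0.2,"x":0,"y":0.003,"z":0.125,"spin":0},{"fingers":-0.2,"x":0,"y":0.003,"z":0.131,"spin":0},{"fingers":-0.2,"x":0,"y":0.003,"z":0.136,"spin":0},{"fingers":-0.2,"x":0,"y":0.003,"z":0.136,"spin":0}]'

```text
time_s: 13.7
tcp_pos: [0.5124, 0.268, 0.0809]
eef_rot: [-180.0, -0.0, -180.0]
contact_force: [0.3, -1.0, -0.6]
gripper_width: 0.0453
gripper_force: 20.0
```

Request:
drive_tool --rows '[{"fingers":-0.2,"x":0,"y":0,"z":0.002,"spin":0},{"fingers":-0.2,"x":0,"y":0,"z":0.004,"spin":0},{"fingers":-0.2,"x":0,"y":0,"z":0.006,"spin":0},{"fingers":-0.2,"x":0,"y":0,"z":0.006,"spin":0}]'

```text
time_s: 14.2
tcp_pos: [0.5125, 0.268, 0.075]
eef_rot: [-180.0, -0.0, -180.0]
contact_force: [0.3, 0.7, -0.1]
gripper_width: 0.0452
gripper_force: 20.0
```

Request:
drive_tool --rows '[{"fingers":-0.2,"x":0,"y":0,"z":0.001,"spin":0},{"fingers":-0.2,"x":0,"y":0,"z":0.002,"spin":0},{"fingers":-0.2,"x":0,"y":0,"z":0.002,"spin":0},{"fingers":-0.2,"x":0,"y":0,"z":0.002,"spin":0}]'

```text
time_s: 14.7
tcp_pos: [0.5126, 0.2682, 0.0733]
eef_rot: [180.0, 0.0, -180.0]
contact_force: [0.2, 0.1, -0.0]
gripper_width: 0.0453
gripper_force: 20.0
```

Request:
drive_tool --rows '[{"fingers":0.3,"x":0,"y":0,"z":0,"spin":0},{"fingers":0.6,"x":0,"y":0,"z":0,"spin":0},{"fingers":0.6,"x":0,"y":0,"z":0,"spin":0},{"fingers":0.6,"x":0,"y":0,"z":0,"spin":0},{"fingers":0.6,"x":0,"y":0,"z":-0.02,"spin":0},{"fingers":0.6,"x":0,"y":0,"z":-0.05,"spin":0},{"fingers":0.6,"x":0,"y":0,"z":-0.09,"spin":0},{"fingers":0.6,"x":0,"y":0,"z":-0.13,"spin":0},{"fingers":0.6,"x":0,"y":0,"z":-0.13,"spin":0}]'

```text
time_s: 15.82
tcp_pos: [0.514, 0.2693, 0.2069]
eef_rot: [179.8, 0.3, -179.9]
contact_force: [0.1, 0.4, 0.4]
gripper_width: 0.0705
gripper_force: 0.0
```

```bash
python3 - <<'E'
from h import *
c=shoot("w4");s=shoot("s4","scene")
x,y=proj(s,[.512,.267,.04]).astype(int)
print(proj(c,[.5125,.2675,.077]),proj(c,[.5125,.2675,.03]),proj(s,[.5125,.2675,.077]))
a=cv2.resize(c["pixels"][110:360,200:500,::-1],(480,400));b=cv2.resize(s["pixels"][y-50:y+50,x-40:x+40,::-1],(320,400))
cv2.imwrite("pics/c4.png",np.hstack([a,b]))
E
```

```text
15.825 [0.514  0.2693 0.2069] [ 179.76    0.29 -179.93] [0.12 0.41 0.37]
15.875 [0.5131 0.2687 0.2048] [ 1.7986e+02  1.3000e-01 -1.7996e+02] [-0.76 -0.19 -1.15]
[325.61160581 234.72571896] [325.77852634 219.71851963] [200.02611526 225.29926053]
```

View pics/c4.png

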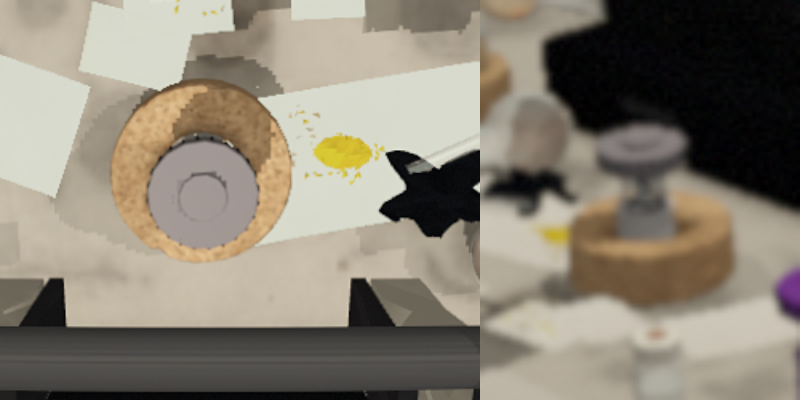

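The spring stands upright in the ring. Its boss is at wrist pixel (327,233), against (326,235) predicted for the ring's centre. The arm is clear, so I hand in.

```bash
python3 -c "
from plant import r
print(r.close_job())"
```

```text
the job is handed in; nothing more can be done
None
```

I pressed the spring at about 15 N for over a second. The pointer stayed about 11 mm above the mark, so the spring is good and now stands upright in the cork ring; the job is handed in, with no verdict shown.

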